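Seat the keyed face plate and index it to station three

ROBOT

A 6-joint arm with a two-finger parallel gripper is mounted at the origin on the work surface; the furniture and walls round the work are solid. World frame = base frame: x ahead of the robot, y to its left, z up, the work surface at z = 0. Lengths are in mm, angles in degrees, forces in N, time in s.
With the tool pointing down it reaches from about 400 to 825 mm from the base axis. Payload 7 kg.
Tool frame: the origin (TCP) lies between the finger pads; the fingertips stand 25 mm ahead of it and the grasp point (between the pads) lies 6 mm ahead of it; z points along the fingers, y is the line along which they close (so a half turn about z gives the same grasp; the last joint's range is limited). The gripper opens to 85 mm and grips with 20 to 120 N. Pads are 22 mm wide; open, the fingers measure 114 mm over their backs; the gripper's body (76 mm by 85 mm) begins 54 mm behind the grasp point. The pads swing forward as they close: fully open they stand 13 mm farther back than shut.
Start: joints at [89.903, 20.546, 0.682, 0, -70.136, -16.507], TCP at [192.898, 646.828, 256.302] pointing down, gripper open.
Joint ranges: [-176.03, 176.03], [-82.01, 121.73], [-58.28, 71.71], [-173.87, 95.51], [-174.79, -0.11], [-173.66, 173.66]. Speed limits (degrees/s): [136.94, 136.94, 172.46, 180, 180, 180].

INTERFACE

Orientations are given as [roll, pitch, yaw] about the fixed x, y, z axes, in that order (R = Rz(yaw) Ry(pitch) Rx(roll)).
In Python, from workcell import arm gives the robot as it stands.
- The arm moves only by the shell command python3 -m crank 'ROWS'. ROWS is JSON, one flat list of numbers, 5 for each row, row after row: the closure, from 0 (fully open) to 1 (shut), then the shift along the tool's x, y, z as a fraction of full scale, then the turn about the tool's z as a fraction of full scale. In form: [jaw, dx, dy, dz, yaw, jaw, dx, dy, dz, yaw, ...]. A call has 1 to 20 rows; each row shifts and turns the commanded pose from where the row before left it, along the tool's axes as they then stand; what a row does not reach is not made up. Full scale, the value 1, is 15 cm for a shift and pi/2 rad for a turn. A row lasts 1/12 s, in which the tool goes at most 41.7 mm and 7.16 degrees, less where a joint would pass 70% of its speed; a pose out of reach is approached as far as the arm can. A call with a number of a shift or a turn outside -1 to 1 is refused whole. A call with a gripper value outside its range is refused whole. The fingers move at their own pace and stop on an object; the grip force is fixed at half the most. Time passes only in rows, so rows that do not move let the fingers close. It gives the time, the measured TCP pose, the force, the opening and the grip force at its end, in the units of the state.
- arm.state(): the state, without advancing time (a new reading comes with each control period).
- arm.snapshot(name): name is "scene" or "top"; returns a dict with "pixels" (480x640x3 uint8, red, green, blue), "camera_matrix" (3x3 intrinsics, pixels), "dist" ([k1, k2, p1, p2, k3] as OpenCV has them; the pictures are not rectified), "eye" and "orientation" of the camera in the world. Camera axes: x right, y up, looking along -z (the intrinsics and any distortion apply to the point x, -y, -z); pixel columns grow to the right and rows downward; lengths in mm; the calibration is good to about 2 mm. A picture is of the moment at which its call begins. There is no depth.
- arm.finish_job(): hands the job in; it is judged then, once.
Trained networks look in a picture, given as the dict that the camera call returned (one of the last four; its "shot" number tells which), for a name from the list of things; names that differ only in an ending like _2 or _b are one class to them, and where a whole thing is asked for, a point or a joint stands for the part that bears it (a point fixed in the world has none). Each returns a list of dicts, best first, with "p" (0 to 1); they miss things now and then, are a little off and sometimes report something else, mostly with a low value. They report only what shows in the picture. A call takes as long as a camera call. They do not tell look-alikes from the thing itself.
- arm.find_in(picture, name): "position" ([column, row] in pixels, amid what is visible of it).
- arm.outline_of(picture, name): "mask" (480x640 bool, what is visible of it) and "position" ([column, row] in pixels, amid what is visible of it).
The state is a dict: "time": time; "joint_pos": joint angles; "qvel": joint speeds; "joint_torque": joint torques, N m; "eef_pos": TCP position; "orientation": TCP orientation; "wrist_force": force on the tool from outside, world axes, zero at the start; "wrist_torque": the same for the moment, N m; "opening": finger opening in mm; "grasp_force": force on a finger pad.
Only numpy, scipy, OpenCV 4.12 (cv2) and the standard library are available. Lean on these libraries where they do the work, as an engineer would, in place of code of your own. Each camera call takes 0.05 s, during which the arm holds its last target. There are 200 camera calls.

TASK

The loose face plate of the small indexing unit is sitting up on top of the key of its shaft: without lifting it off, turn it round on the shaft by pushing its upright pin until its keyway drops over the key and the plate is fully down. Then use the plate to turn the dial until the group of three dots stands in the middle of the window in the housing's cover. Leave it there, and do not disturb the loose parts lying about.

Things in the scene. Friction and masses are not known exactly. Their poses are not given: they have to be found in the camera images.
- indexer: Indexing unit, fixed on the table: grey square housing 130x130x35 mm with an aluminium cover; a vertical steel shaft of 18.6 mm diameter rises through its middle. Origin: centre of its underside (table level), on the shaft axis; z up; the window is on its -x side, a fixed socket sticks 6 mm out of its +x side.
- window (a point): Middle of the window in the cover, an 18x30 mm opening (30 mm along the indexer's y), 49 mm from the shaft axis along the indexer's -x, 35 mm above the table. A short black line at each side marks its middle.
- dial (a joint): Angle (rad) of the white dial under the cover, which turns as one with shaft and key; grows anticlockwise from above. Six groups of 1 to 6 black dots, 60 degrees apart, n dots are in mid-window at (n - 2) x 1.047, so two dots at 0, three at 1.047. Friction 0.12 N m (4 N at the pin) holds it; stops at -2.8 and 2.8. The plate turns it once on the key.
- shaft_top (a point): Centre of the shaft's top end, 83 mm above the table; a black line on it runs from the centre toward the key's side.
- key_top (a point): Top of the key, 12 mm from the shaft axis: a bar 7 mm wide on one side of the shaft, out to 14.5 mm from the axis, 38 to 47 mm above the table. Seen from above it points, in the indexer's frame, at the dial angle minus 1.571 rad (at 0: along the indexer's -y).
- face_plate: Loose aluminium plate on the shaft, about 0.2 kg: boss 40 mm diameter x 22 mm, on it a disc 72 mm x 10 mm (32 mm in all), bore 20 mm. Origin: centre of the boss's underside; z up. It starts resting on the key, origin 47 mm above the table, turning without the dial; over the key it drops 9 mm by its own weight onto the shaft's collar (origin at 38 mm). It may lean by up to 4 degrees.
- keyway (a point): Keyway of the plate at the boss's underside, 13 mm from its axis: a slot 10 mm wide through the plate's whole height, reaching from the bore along the plate's +x to 16.5 mm from the axis. It goes over the key with about 0.1 rad of play either way; once down, the plate turns the dial with it after taking up about as much play.
- pin (a point): Middle of the plate's upright steel pin: 10 mm diameter, 28 mm tall on the disc's upper face, 29 mm from the plate's axis along its +x, the same side as the keyway. The point is 46 mm above the plate's origin, 14 mm above the disc's upper face.
- inspection_stand: Obstacle, fixed: a stand with a black ring of 180 mm diameter held slantwise, up to 220 mm above the table; at the far left of the table, the ring within 0.2 m of this point, over x = 0.52 to 0.70 and y = 0.16 to 0.35 m. Come to the indexer from the robot's side or above 0.3 m. (A tripod lamp, 0.44 m tall, stands 0.35 m from the base at the right.)
- gear: Bystander: loose white printed gear, 53 mm across, 13 mm tall; origin centre of its underside. Leave alone.
- bracket: Bystander: loose grey printed angle bracket, 32x50x40 mm; origin centre of its underside. Leave alone.
- jar: Bystander: loose screw jar with black lid, 47 mm diameter, 53 mm tall; origin centre of its underside. Leave alone.
- bearing: Bystander: loose ball bearing, 22 mm diameter, 7 mm thick, lying flat; origin centre of its underside. Leave alone.
Things that resemble listed ones, but are neither listed nor needed, are in the scene too. Several things have the shape of the face_plate; the one meant has the colours described above.

How it is judged (in metres and radians):
On the way, in this order (a step that is already met when the one before it is completed fails the run):
1. the face plate has dropped over the key, fully down on the shaft (z of face_plate in the frame of indexer below 0.0405 m and horizontal distance between face_plate and shaft_top below 0.004 m and angle between face_plate's own z axis and vertical below 0.06 rad), for 0.2 s.
2. the plate, seated on the key, has turned the dial until the three dots stand in the middle of the window (all of step 1 and value of joint dial between 0.917 and 1.177 rad), for 0.2 s.
At the end, for the whole second after the job is handed in: The face plate is down on the shaft over the key (its origin less than 40.5 mm above the unit's underside, within 4 mm of the shaft axis, leaning less than 0.06 rad), the dial is within 0.13 rad of the three-dot station (whole group visible in the window), and the plate is at rest (all of step 2 and linear speed of face_plate below 0.01 m/s and angular speed of face_plate below 0.1 rad/s); the robot touches nothing.
It fails at once if the gear is pushed more than 20 mm from its place (distance of gear from where it was at the start of the episode above 0.02 m).
It fails at once if the bracket is pushed more than 20 mm from its place (distance of bracket from where it was at the start of the episode above 0.02 m).
It fails at once if the jar is pushed more than 20 mm from its place (distance of jar from where it was at the start of the episode above 0.02 m).
It fails at once if the bearing is pushed more than 20 mm from its place (distance of bearing from where it was at the start of the episode above 0.02 m).
It fails at once if the plate is lifted more than 25 mm above the place where it rests on the key (z of face_plate in the frame of indexer above 0.072 m).
It also fails if it takes over 67 s, if anything falls off the work surface, if the arm or the gripper's body presses on something with over 40 N, if the wrist force passes 120 N, or if a joint passes its speed limit or range.

## Working session

There is one attempt and no reset: what is moved stays moved. The work goes in short steps, Python scripts to look and compute and a shell command to move; the robot and the scene stay as the last step left them, time stands still between calls to the robot, and variables do not carry over. Pictures are saved under pics/ and viewed, at most 10 in all, crops included, and the job is handed in when it is done.

```bash
mkdir -p pics; cat > h.py <<'E'
import numpy as np, cv2
from workcell import arm
from scipy.spatial.transform import Rotation as R
def cam(s):
    o=np.array(s["orientation"],float)
    if o.shape==(3,3): M=o
    elif o.size==4: M=R.from_quat(o).as_matrix()
    else: M=R.from_euler('xyz',o,degrees=True).as_matrix()
    return M,np.array(s["eye"],float),np.array(s["camera_matrix"],float),np.array(s["dist"],float)
def ray(s,px):
    M,e,K,d=cam(s)
    u=cv2.undistortPoints(np.array([[px]],float),K,d)[0,0]
    return e,M@np.array([u[0],-u[1],-1.])
def atz(s,px,z):
    e,r=ray(s,px); return e+r*(z-e[2])/r[2]
def proj(s,P):
    M,e,K,d=cam(s)
    c=(np.atleast_2d(P)-e)@M
    c=c*np.array([1,-1,-1.])
    return cv2.projectPoints(c,np.zeros(3),np.zeros(3),K,d)[0][:,0]
E
python3 - <<'E'
from h import *
for n in("scene","top"):
    s=arm.snapshot(n); print(n,s["eye"],s["orientation"],s["dist"],s["shot"])
    cv2.imwrite(f"pics/{n}0.png",cv2.cvtColor(s["pixels"],cv2.COLOR_RGB2BGR))
    for k,z in (("indexer",35),("face_plate",75),("shaft_top",83),("pin",93),("keyway",47),("window",35),("gear",6),("jar",30),("bracket",20),("bearing",4)):
        for f in arm.find_in(s,k)[:4]: print(k,np.round(f["p"],2),np.round(f["position"]),np.round(atz(s,f["position"],z)[:2]))
print(arm.state())
E
```

```text
scene [ -67.16313546 -603.58167835  538.8066851 ] [ 61.53883759   1.37314691 -43.90280871] [-0.01630415  0.          0.          0.          0.        ] 1
indexer 0.77 [346. 282.] [495. -71.]
face_plate 0.82 [338. 255.] [508. -40.]
face_plate 0.81 [332. 230.] [571.  41.]
face_plate 0.29 [259. 253.] [409.  73.]
shaft_top 0.54 [338. 270.] [461. -86.]
pin 0.95 [334. 229.] [552.  16.]
pin 0.87 [342. 256.] [486. -69.]
keyway 0.97 [340. 256.] [543. -10.]
keyway 0.64 [334. 226.] [628.  90.]
window 0.96 [345. 277.] [506. -58.]
gear 0.91 [245. 277.] [401. 118.]
gear 0.42 [342. 254.] [601.  40.]
jar 0.86 [438. 318.] [ 528. -250.]
bracket 0.77 [258. 255.] [460. 149.]
bearing 0.45 [262. 295.] [387.  44.]
top [ 374.40118818   23.53225813 1171.80055628] [  6.75344704   0.87234976 -91.13706735] [-0.05251975  0.          0.          0.          0.        ] 2
indexer 0.65 [351. 235.] [520. -31.]
face_plate 0.92 [350. 229.] [531. -27.]
face_plate 0.86 [291. 189.] [630. 110.]
shaft_top 0.37 [352. 228.] [532. -32.]
pin 0.88 [347. 231.] [524. -19.]
pin 0.78 [294. 190.] [623. 101.]
keyway 0.87 [290. 191.]
[... 257 characters left out ...]
 40.]
{'time': 1.1, 'joint_pos': array([ 8.99019720e+01,  2.05470822e+01,  6.80866538e-01, -1.03322552e-03,
       -7.01374255e+01, -1.65083420e+01]), 'qvel': array([ 0.0384594 , -0.01554935, -0.01361203,  0.03889073, -0.08807364,
        0.08157415]), 'joint_torque': array([ 1.98141926e-03, -5.83003592e+01,  2.93668878e+01,  6.94182649e+00,
       -7.20905227e-04, -1.36882484e-06]), 'eef_pos': array([192.90100174, 646.80588826, 256.28252449]), 'orientation': array([ 1.79996233e+02, -1.02961303e-04, -1.66067211e+01]), 'wrist_force': array([-1.02507042, -0.54004044, -0.2243994 ]), 'wrist_torque': array([-0.02798767, -0.03957869,  0.03024346]), 'grasp_force': 0.0, 'opening': 85.33511238165954}
```

```bash
python3 - <<'E'
import cv2,numpy as np
t=cv2.imread("pics/top0.png");s=cv2.imread("pics/scene0.png")
def crop(i,x,y,w,h,W,H): return cv2.resize(i[y:y+h,x:x+w],(W,H),interpolation=cv2.INTER_CUBIC)
cv2.imwrite("pics/c1.png",np.vstack([np.hstack([crop(t,300,180,100,100,400,400),crop(s,290,200,100,100,400,400)])]))
cv2.imwrite("pics/c0.png",np.vstack([np.hstack([cv2.resize(t,(400,300)),cv2.resize(s,(400,300))])]))
E
```

```text
(no output)
```

View pics/c1.png

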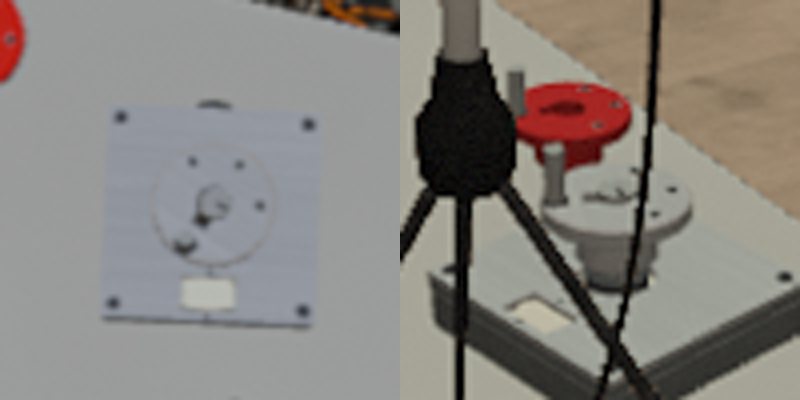

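View pics/c0.png

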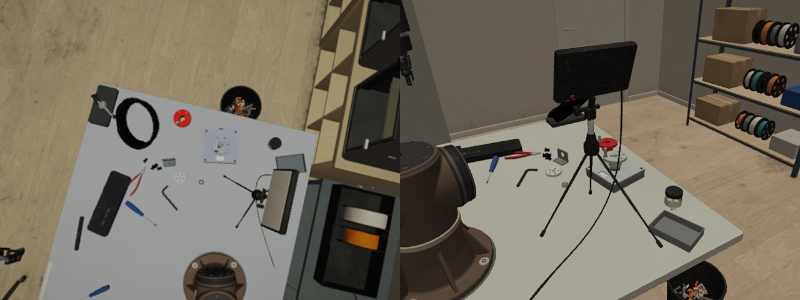

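```bash
python3 - <<'E'
from h import *
t=cv2.imread("pics/top0.png");s=cv2.imread("pics/scene0.png")
def crop(i,x,y,w,h,W,H,g=True):
    c=i[y:y+h,x:x+w].astype(float)
    lo,hi=np.percentile(c,1),np.percentile(c,99.5); c=np.clip((c-lo)/(hi-lo)*255,0,255).astype(np.uint8)
    return cv2.resize(c,(W,H),interpolation=cv2.INTER_CUBIC)
a=np.hstack([crop(t,336,214,36,36,400,400),crop(s,318,225,48,48,400,400)])
b=np.hstack([crop(t,340,245,24,12,400,200),crop(s,410-95,270,36,18,400,200)])
cv2.imwrite("pics/c2.png",np.vstack([a,b]))
T=arm.snapshot("top")
for p in [(120,117),(308,125),(303,311),(112,303),(208,293)]:
    print(np.round(atz(T,(300+p[0]/4-.4,180+p[1]/4-.4),35),1))
E
```

```text
[586.5  19.9  35. ]
[579.  -94.4  35. ]
[465.6 -87.6  35. ]
[472.9  27.1  35. ]
[477.7 -30.8  35. ]
```

View pics/c2.png

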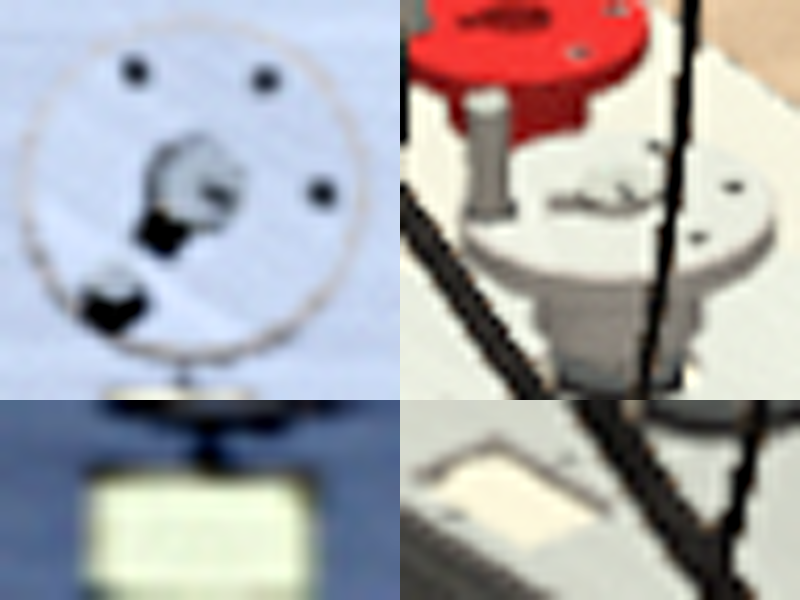

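```bash
python3 - <<'E'
from h import *
T=arm.snapshot("top");S=arm.snapshot("scene")
ct=lambda p:(336+p[0]/11.11-.45,214+p[1]/11.11-.45)
cs=lambda p:(318+p[0]/8.333-.45,225+p[1]/8.333-.45)
C=np.array([526,-33.75])
pr=lambda n,P:print(n,np.round(P[:2]-C,1),np.round(np.degrees(np.arctan2(*(P[:2]-C)[::-1])),1))
pr("shaft",atz(T,ct((197,184)),83)); pr("line end",atz(T,ct((238,203)),83));pr("line in",atz(T,ct((208,189)),83))
pr("pintop",atz(T,ct((117,276)),107)); pr("pintopS",atz(S,cs((487,100)),107)); pr("shaftS",atz(S,cs((618,187)),83))
# mark hypothetical key line + pin in upscaled crops
def up(s,x,y,w,f):
    c=cv2.cvtColor(s["pixels"][y:y+w,x:x+w],cv2.COLOR_RGB2BGR).astype(float);lo,hi=np.percentile(c,1),np.percentile(c,99.5)
    c=np.clip((c-lo)/(hi-lo)*255,0,255).astype(np.uint8);return cv2.resize(c,None,fx=f,fy=f,interpolation=cv2.INTER_CUBIC)
out=[]
for s,x,y in((T,344,222),(S,330,235)):
    im=up(s,x,y,20,20); 
    if s is T: im2=im.copy()
    for a,c in((-104,(0,0,255)),(-114,(0,255,0)),(-124,(255,0,0))):
        P=np.array([[*(C+r*np.array([np.cos(np.radians(a)),np.sin(np.radians(a))])),83] for r in(9.3,14)])
        q=(proj(s,P)-[x,y]+.5)*20; cv2.line(im,tuple(map(int,q[0])),tuple(map(int,q[1])),c,2)
    P=np.array([[*(C+9.3*np.array([np.cos(t),np.sin(t)])),83] for t in np.linspace(0,6.28,40)])
    for q in (proj(s,P)-[x,y]+.5)*20: cv2.circle(im,tuple(map(int,q)),1,(0,200,255),-1)
    out.append(im)
cv2.imwrite("pics/c3.png",np.hstack(out))
E
```

```text
shaft [ 0.2 -0.1] -17.9
line end [-4.  -8.5] -115.0
line in [-0.9 -2.3] -110.5
pintop [-21.7  18. ] 140.3
pintopS [ 38.5 -47.9] -51.3
shaftS [ 61.9 -67.3] -47.4
```

View pics/c3.png

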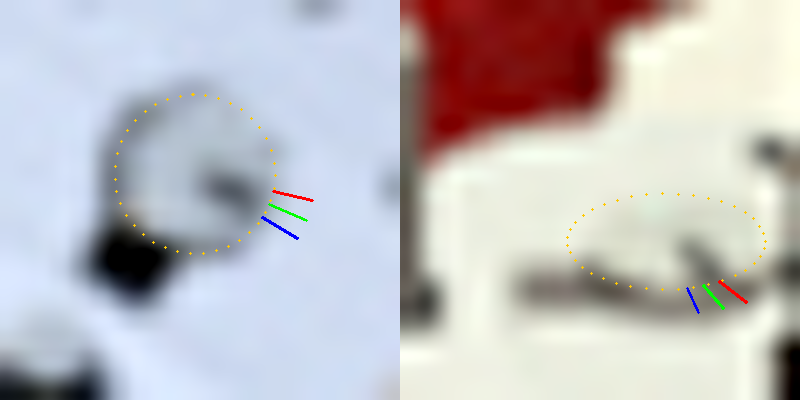

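Candidates for the plate: the aluminium plate on the indexer (top pixel 350,229) and a red look-alike beside it (291,189). I chose the aluminium one, and the crop confirmed it. Pin at about 141°, key at about 245° and dial at about -21°, so I push anticlockwise.

```bash
python3 -m crank '[0,0,0,-0.25,0, 0,0,0,-0.25,0, 0,0.1353,0.1516,0,0, 0,0.1353,0.1516,0,0, 0,0.1353,0.1516,0,0, 0,0.1353,0.1516,0,0, 0,0.1353,0.1516,0,0, 0,0.1353,0.1516,0,0, 0,0.1353,0.1516,0,0, 0,0.1353,0.1516,0,0, 0,0.1353,0.1516,0,0, 0,0.1353,0.1516,0,0, 0,0.1353,0.1516,0,0, 0,0.1353,0.1516,0,0]'
python3 -m crank '[0,0.1353,0.1516,0,0, 0,0.1353,0.1516,0,0, 0,0.1353,0.1516,0,0, 0,0.1353,0.1516,0,0, 0,0.1353,0.1516,0,0, 0,0.1353,0.1516,0,0, 0,0.1353,0.1516,0,0, 0,0.1353,0.1516,0,0, 0,0.1353,0.1516,0,0, 0,0.1353,0.1516,0,0, 0,0.1353,0.1516,0,0, 0,0.1353,0.1516,0,0, 0,0,0,0,0]'
```

```text
time: 2.42
eef_pos: [348.6, 314.3, 331.6]
orientation: [-180.0, -0.0, -16.6]
wrist_force: [-0.1, 0.6, 0.2]
opening: 85.3
grasp_force: 0.0
time: 3.5
eef_pos: [505.0, -18.9, 331.0]
orientation: [179.9, 0.0, -16.8]
wrist_force: [-0.2, 0.1, 0.5]
opening: 85.2
grasp_force: 0.0
```

```bash
python3 -m crank '[0.7,0,0,0,0.078,0.7,0,0,0,0.078,0.7,0,0,0,0.078,0.7,0,0,0,0.078,0.7,0,0,0,0.078,0.7,0,0,0,0.078,0.7,0,0,0,0.078,0.7,0,0,0,0.078,0.7,0,0,0,0.078,0.7,0,0,0,0.078,0.7,0,0,0,0.078,0.7,0,0,0,0.078,0.7,0,0,0,0.078,0.7,0,0,0,0.078,0.7,0,0,0,0.078]'
python3 -m crank '[0.7,0,0,0,0.078,0.7,0,0,0,0.078,0.7,0,0,0,0.078,0.7,0,0,0,0.078,0.7,0,0,0,0.078,0.7,0,0,0,0.078,0.7,0,0,0,0.078,0.7,0,0,0,0.078,0.7,0,0,0,0.078,0.7,0,0,0,0.078,0.7,0,0,0,0.078,0.7,0,0,0,0.078,0.7,0,0,0,0.078,0.7,0,0,0,0.065,0.7,0,0,0,0]'; python3 -c "
from workcell import arm;print(arm.state()['joint_pos'])"
```

```text
time: 4.75
eef_pos: [503.6, -15.2, 331.4]
orientation: [-180.0, 0.0, -122.2]
wrist_force: [-0.0, -0.2, 0.6]
opening: 25.9
grasp_force: 0.0
time: 6.0
eef_pos: [503.6, -15.2, 331.5]
orientation: [180.0, 0.0, 140.7]
wrist_force: [0.8, -0.7, -0.2]
opening: 25.6
grasp_force: 0.0
[ 2.06417245e+01  1.72438584e+00 -1.33231300e+01 -3.14398914e-03
 -7.49332737e+01 -1.49914973e+02]
```

```bash
python3 -m crank '[0.7,0,0,0.2,0,0.7,0,0,0.2,0,0.7,0,0,0.2,0,0.7,0,0,0.2,0,0.7,0,0,0.2,0,0.7,0,0,0.1,0,0.7,0,0,0.1,0,0.7,0,0,0.05,0,0.7,0,0,0.05,0,0.7,0,0,0,0]'; python3 - <<'E'
from h import *
o=[]
for n,x,y in(("scene",305,195),("top",320,190)):
    s=arm.snapshot(n);c=cv2.cvtColor(s["pixels"][y:y+80,x:x+80],cv2.COLOR_RGB2BGR);o.append(cv2.resize(c,(400,400),interpolation=cv2.INTER_CUBIC))
cv2.imwrite("pics/d1.png",np.hstack(o))
E
```

```text
time: 6.83
eef_pos: [503.3, -15.4, 135.4]
orientation: [-179.9, -0.0, 141.1]
wrist_force: [-0.1, 0.0, 0.0]
opening: 25.5
grasp_force: 0.0
```

View pics/d1.png

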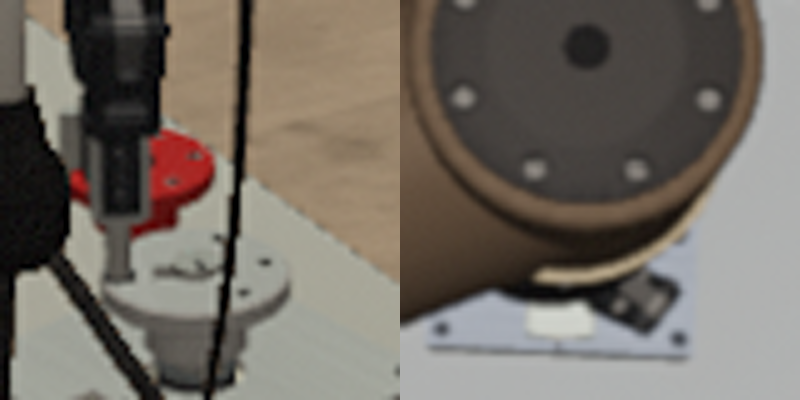

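Fingers straddle the pin of the aluminium plate (scene crop 120,240). Lowering and narrowing the gap.

```bash
python3 -m crank '[0.7,0,0,0.05,0,0.7,0,0,0.05,0,0.7,0,0,0.04,0,0.7,0,0,0.027,0,0.7,0,0,0,0,0.8,0,0,0,0,0.8,0,0,0,0,0.8,0,0,0,0]'
python3 -m crank '[0.8,-0.0001,-0.00607,0,-0.02,0.8,-0.0001,-0.00607,0,-0.02,0.8,-0.0001,-0.00607,0,-0.02,0.8,-0.0001,-0.00607,0,-0.02,0.8,-0.0001,-0.00607,0,-0.02,0.8,-0.0001,-0.00607,0,-0.02,0.8,-0.0001,-0.00607,0,-0.02,0.8,-0.0001,-0.00607,0,-0.02,0.8,-0.0001,-0.00607,0,-0.02,0.8,-0.0001,-0.00607,0,-0.02]'
```

```text
time: 7.6
eef_pos: [503.9, -15.3, 111.5]
orientation: [180.0, 0.0, 141.0]
wrist_force: [0.6, 0.3, -0.0]
opening: 17.2
grasp_force: 0.0
time: 8.43
eef_pos: [500.0, -22.9, 111.9]
orientation: [179.9, 0.1, 159.1]
wrist_force: [0.4, 1.6, 1.2]
opening: 17.0
grasp_force: 0.7
```

```bash
python3 -m crank '[0.8,-0.0001,-0.00607,0,-0.02,0.8,-0.0001,-0.00607,0,-0.02,0.8,-0.0001,-0.00607,0,-0.02,0.8,-0.0001,-0.00607,0,-0.02,0.8,-0.0001,-0.00607,0,-0.02,0.8,-0.0001,-0.00607,0,-0.02,0.8,-0.0001,-0.00607,0,-0.02,0.8,-0.0001,-0.00607,0,-0.02,0.8,-0.0001,-0.00607,0,-0.02,0.8,-0.0001,-0.00607,0,-0.02,0.8,-0.0001,-0.00607,0,-0.02,0.8,-0.0001,-0.00607,0,-0.02,0.8,-0.0001,-0.00607,0,-0.02,0.8,-0.0001,-0.00607,0,-0.02,0.8,-0.0001,-0.00607,0,-0.02,0.8,-0.0001,-0.00607,0,-0.02,0.8,-0.0001,-0.00607,0,-0.02,0.8,-0.0001,-0.00607,0,-0.02,0.8,-0.0001,-0.00607,0,-0.02,0.8,-0.0001,-0.00607,0,-0.02]'
python3 -m crank '[0.8,-0.0001,-0.00607,0,-0.02,0.8,-0.0001,-0.00607,0,-0.02,0.8,-0.0001,-0.00607,0,-0.02,0.8,-0.0001,-0.00607,0,-0.02,0.8,-0.0001,-0.00607,0,-0.02,0.8,-0.0001,-0.00607,0,-0.02,0.8,-0.0001,-0.00607,0,-0.02,0.8,-0.0001,-0.00607,0,-0.02,0.8,-0.0001,-0.00607,0,-0.02,0.8,-0.0001,-0.00607,0,-0.02,0.8,-0.0001,-0.00607,0,-0.02,0.8,-0.0001,-0.00607,0,-0.02,0.8,-0.0001,-0.00607,0,-0.02,0.8,-0.0001,-0.00607,0,-0.02,0.8,-0.0001,-0.00607,0,-0.02,0.8,-0.0001,-0.00607,0,-0.02,0.8,-0.0001,-0.00607,0,-0.02,0.8,-0.0001,-0.00607,0,-0.02,0.8,-0.0001,-0.00607,0,-0.02,0.8,-0.0001,-0.00607,0,-0.02]'
```

```text
time: 10.1
eef_pos: [498.7, -40.9, 111.7]
orientation: [180.0, 0.1, -164.9]
wrist_force: [-0.4, 1.6, 1.4]
opening: 16.8
grasp_force: 0.5
time: 11.77
eef_pos: [508.3, -56.0, 111.6]
orientation: [-180.0, 0.0, -128.9]
wrist_force: [-0.5, 0.9, 1.2]
opening: 16.8
grasp_force: 0.3
```

```bash
python3 -m crank '[0.8,-0.00003,-0.00334,0,-0.011,0.8,-0.00003,-0.00334,0,-0.011,0.8,-0.00003,-0.00334,0,-0.011,0.8,-0.00003,-0.00334,0,-0.011,0.8,-0.00003,-0.00334,0,-0.011,0.8,-0.00003,-0.00334,0,-0.011,0.8,-0.00003,-0.00334,0,-0.011,0.8,-0.00003,-0.00334,0,-0.011,0.8,-0.00003,-0.00334,0,-0.011,0.8,-0.00003,-0.00334,0,-0.011,0.8,-0.00003,-0.00334,0,-0.011,0.8,-0.00003,-0.00334,0,-0.011,0.8,-0.00003,-0.00334,0,-0.011,0.8,-0.00003,-0.00334,0,-0.011,0.8,-0.00003,-0.00334,0,-0.011,0.8,-0.00003,-0.00334,0,-0.011,0.8,-0.00003,-0.00334,0,-0.011,0.8,-0.00003,-0.00334,0,-0.011,0.8,-0.00003,-0.00334,0,-0.011,0.8,-0.00003,-0.00334,0,-0.011]'; python3 - <<'E'
from h import *
x,y=305,195
s=arm.snapshot("scene");c=cv2.cvtColor(s["pixels"][y:y+80,x:x+80],cv2.COLOR_RGB2BGR)
cv2.imwrite("pics/d2.png",cv2.resize(c,(400,400),interpolation=cv2.INTER_CUBIC))
E
```

```text
time: 13.43
eef_pos: [516.7, -61.0, 111.2]
orientation: [180.0, -0.0, -109.1]
wrist_force: [-0.7, 0.2, 0.4]
opening: 17.2
grasp_force: 0.4
```

View pics/d2.png

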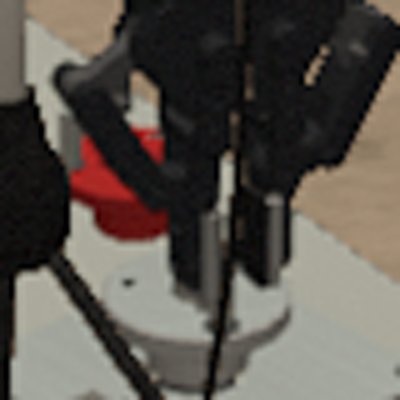

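```bash
for i in 1 2 ; do :; done; python3 -m crank '[0.8,-0.00003,-0.00334,0,-0.011,0.8,-0.00003,-0.00334,0,-0.011,0.8,-0.00003,-0.00334,0,-0.011,0.8,-0.00003,-0.00334,0,-0.011,0.8,0,0,0,0,0.8,0,0,0,0]'
python3 -m crank '[0.8,-0.00003,-0.00334,0,-0.011,0.8,-0.00003,-0.00334,0,-0.011,0.8,-0.00003,-0.00334,0,-0.011,0.8,-0.00003,-0.00334,0,-0.011,0.8,0,0,0,0,0.8,0,0,0,0]'
python3 - <<'E'
from h import *
x,y=305,195
s=arm.snapshot("scene");c=cv2.cvtColor(s["pixels"][y:y+80,x:x+80],cv2.COLOR_RGB2BGR)
c=np.hstack([cv2.imread("pics/d2.png"),cv2.resize(c,(400,400),interpolation=cv2.INTER_CUBIC)])
for r in range(200,400,20): cv2.line(c,(0,r),(800,r),(0,255,0) if r%100==0 else (0,120,0),1)
cv2.imwrite("pics/d3.png",c)
E
```

```text
time: 13.98
eef_pos: [518.7, -61.6, 111.2]
orientation: [-180.0, -0.0, -105.3]
wrist_force: [0.3, 0.6, -0.1]
opening: 16.9
grasp_force: 0.1
time: 14.48
eef_pos: [520.4, -62.0, 111.2]
orientation: [180.0, -0.0, -101.3]
wrist_force: [-1.9, 1.7, 1.8]
opening: 17.1
grasp_force: 1.0
```

View pics/d3.png

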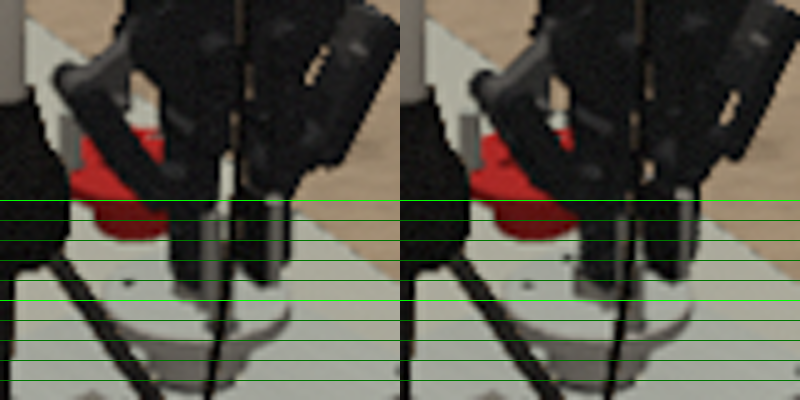

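```bash
python3 - <<'E'
from h import *
s=arm.snapshot("scene");C=np.array([526.1,-33.8])
t=np.linspace(0,6.28,200)
for z in(79,70):
    P=np.c_[C[0]+36*np.cos(t),C[1]+36*np.sin(t),t*0+z]
    q=proj(s,P);Q=proj(s,P-[0,0,10]);B=proj(s,np.c_[C[0]+20*np.cos(t),C[1]+20*np.sin(t),t*0+z-32])
    i=q[:,0].argmin();j=q[:,0].argmax();print(z,"L",(q[i]-[305,195]+.5)*5,"R",(q[j]-[305,195]+.5)*5,"top",(q[:,1].min()-194.5)*5,"bot lower rim",(Q[:,1].max()-194.5)*5,"boss bot",(B[:,1].max()-194.5)*5)
# model compare overlay on gray edge profile along column crossing right part of disc
g=cv2.cvtColor(s["pixels"],cv2.COLOR_RGB2GRAY)
for c in (333,336,360): print(c,list(zip(range(240,276),g[240:276,c])))
E
```

```text
79 L [ 96.47287969 271.12658097] R [287.58114206 271.67641528] top 224.4792630776172 bot lower rim 341.2633187230344 boss bot 369.6684985142676
70 L [ 96.95297075 291.83315393] R [287.1927691  292.46385005] top 244.73505123932085 bot lower rim 362.2605818161162 boss bot 389.9893587921858
333 [(240, np.uint8(44)), (241, np.uint8(41)), (242, np.uint8(48)), (243, np.uint8(123)), (244, np.uint8(174)), (245, np.uint8(168)), (246, np.uint8(163)), (247, np.uint8(161)), (248, np.uint8(162)), (249, np.uint8(162)), (250, np.uint8(163)), (251, np.uint8(163)), (252, np.uint8(166)), (253, np.uint8(165)), (254, np.uint8(164)), (255, np.uint8(165)), (256, np.uint8(165)), (257, np.uint8(165)), (258, np.uint8(164)), (259, np.uint8(165)), (260, np.uint8(149)), (261, np.uint8(113)), (262, np.uint8(85)), (263, np.uint8(84)), (264, np.uint8(109)), (265, np.uint8(152)), (266, np.uint8(150)), (267, np.uint8(114)), (268, np.uint8(69)), (269, np.uint8(27)), (270, np.uint8(24)), (271, np.uint8(26)), (272, np.uint8(23)), (273, np.uint8(17)), (274, np.uint8(27)), (275, np.uint8(81))]
336 [(240, np.uint8(42)), (
[... 837 characters left out ...]
(23)), (244, np.uint8(27)), (245, np.uint8(24)), (246, np.uint8(31)), (247, np.uint8(39)), (248, np.uint8(39)), (249, np.uint8(35)), (250, np.uint8(38)), (251, np.uint8(96)), (252, np.uint8(156)), (253, np.uint8(165)), (254, np.uint8(165)), (255, np.uint8(169)), (256, np.uint8(168)), (257, np.uint8(163)), (258, np.uint8(147)), (259, np.uint8(105)), (260, np.uint8(76)), (261, np.uint8(89)), (262, np.uint8(129)), (263, np.uint8(159)), (264, np.uint8(166)), (265, np.uint8(164)), (266, np.uint8(163)), (267, np.uint8(165)), (268, np.uint8(163)), (269, np.uint8(164)), (270, np.uint8(164)), (271, np.uint8(162)), (272, np.uint8(162)), (273, np.uint8(163)), (274, np.uint8(162)), (275, np.uint8(163))]
```

```bash
python3 - <<'E'
from h import *
s=arm.snapshot("scene");C=np.array([526.1,-33.8])
t=np.linspace(0,6.28,4000)
def low(z,c):
    q=proj(s,np.c_[C[0]+36*np.cos(t),C[1]+36*np.sin(t),t*0+z]);m=abs(q[:,0]-c)<.3
    return round(q[m,1].max(),1)
for c in(333,336,360): print(c,[(low(z,c),low(z-10,c)) for z in(79,70)])
g0=cv2.imread("pics/scene0.png",0)
print("initial",[(c,list(g0[250:272,c])) for c in(336,360)])
E
```

```text
333 [(np.float64(256.8), np.float64(261.5)), (np.float64(261.0), np.float64(265.6))]
336 [(np.float64(257.5), np.float64(262.2)), (np.float64(261.7), np.float64(266.3))]
360 [(np.float64(253.1), np.float64(257.7)), (np.float64(257.3), np.float64(261.8))]
initial [(336, [np.uint8(124), np.uint8(156), np.uint8(156), np.uint8(158), np.uint8(158), np.uint8(160), np.uint8(157), np.uint8(138), np.uint8(91), np.uint8(87), np.uint8(86), np.uint8(83), np.uint8(78), np.uint8(78), np.uint8(78), np.uint8(80), np.uint8(81), np.uint8(75), np.uint8(81), np.uint8(83), np.uint8(75), np.uint8(59)]), (360, [np.uint8(157), np.uint8(157), np.uint8(152), np.uint8(129), np.uint8(86), np.uint8(73), np.uint8(84), np.uint8(124), np.uint8(154), np.uint8(160), np.uint8(160), np.uint8(159), np.uint8(158), np.uint8(157), np.uint8(158), np.uint8(158), np.uint8(159), np.uint8(159), np.uint8(158), np.uint8(158), np.uint8(158), np.uint8(157)])]
```

Disc rim rows (261.9, 258.7) fit z = 70 mm, where at the start they fitted 79: the plate has dropped. I lower a little and keep turning.

```bash
python3 -m crank '[0.8,0,0,0.025,0,0.8,0,0,0.025,0,0.8,-0.0001,-0.00607,0,-0.02,0.8,-0.0001,-0.00607,0,-0.02,0.8,-0.0001,-0.00607,0,-0.02,0.8,-0.0001,-0.00607,0,-0.02,0.8,-0.0001,-0.00607,0,-0.02,0.8,-0.0001,-0.00607,0,-0.02,0.8,-0.0001,-0.00607,0,-0.02,0.8,-0.0001,-0.00607,0,-0.02,0.8,-0.0001,-0.00607,0,-0.02,0.8,-0.0001,-0.00607,0,-0.02]'
python3 -m crank '[0.8,-0.0001,-0.00607,0,-0.02,0.8,-0.0001,-0.00607,0,-0.02,0.8,-0.0001,-0.00607,0,-0.02,0.8,-0.0001,-0.00607,0,-0.02,0.8,-0.0001,-0.00607,0,-0.02,0.8,-0.0001,-0.00607,0,-0.02,0.8,-0.0001,-0.00607,0,-0.02,0.8,-0.0001,-0.00607,0,-0.02,0.8,-0.0001,-0.00607,0,-0.02,0.8,-0.0001,-0.00607,0,-0.02,0.8,-0.0001,-0.00607,0,-0.02,0.8,-0.0001,-0.00607,0,-0.02,0.8,-0.0001,-0.00607,0,-0.02,0.8,-0.0001,-0.00607,0,-0.02,0.8,-0.0001,-0.00607,0,-0.02,0.8,-0.0001,-0.00607,0,-0.02,0.8,-0.0001,-0.00607,0,-0.02,0.8,-0.0001,-0.00607,0,-0.02,0.8,-0.0001,-0.00607,0,-0.02,0.8,-0.0001,-0.00607,0,-0.02]'
```

```text
time: 15.63
eef_pos: [528.6, -62.7, 102.9]
orientation: [179.9, -0.0, -83.2]
wrist_force: [-4.8, 0.6, 1.7]
opening: 16.9
grasp_force: 2.1
time: 17.3
eef_pos: [545.2, -55.9, 103.2]
orientation: [179.9, 0.0, -47.2]
wrist_force: [-2.3, -5.5, 1.9]
opening: 16.9
grasp_force: 2.5
```

```bash
python3 -m crank '[0.8,-0.0001,-0.00607,0,-0.02,0.8,-0.0001,-0.00607,0,-0.02,0.8,-0.0001,-0.00607,0,-0.02,0.8,-0.0001,-0.00607,0,-0.02,0.8,-0.0001,-0.00607,0,-0.02,0.8,-0.0001,-0.00607,0,-0.02,0.8,-0.0001,-0.00607,0,-0.02,0.8,-0.0001,-0.00607,0,-0.02,0.8,-0.0001,-0.00607,0,-0.02,0.8,-0.0001,-0.00607,0,-0.02,0.8,-0.0001,-0.00607,0,-0.02,0.8,-0.0001,-0.00607,0,-0.02,0.8,0,0,0,0,0.8,0,0,0,0]'
python3 - <<'E'
from h import *
def up(n,x,y,w,h):
    s=arm.snapshot(n);c=cv2.cvtColor(s["pixels"][y:y+h,x:x+w],cv2.COLOR_RGB2BGR);return cv2.resize(c,(400,300),interpolation=cv2.INTER_CUBIC)
cv2.imwrite("pics/d4.png",np.vstack([np.hstack([up("scene",305,258,40,30),up("top",332,240,40,30)]),np.hstack([up("scene",290,190,120,90),up("top",312,190,80,60)])]))
E
```

```text
time: 18.47
eef_pos: [552.4, -46.8, 103.5]
orientation: [179.9, -0.0, -25.7]
wrist_force: [-1.0, -5.7, 1.4]
opening: 16.9
grasp_force: 2.4
```

View pics/d4.png

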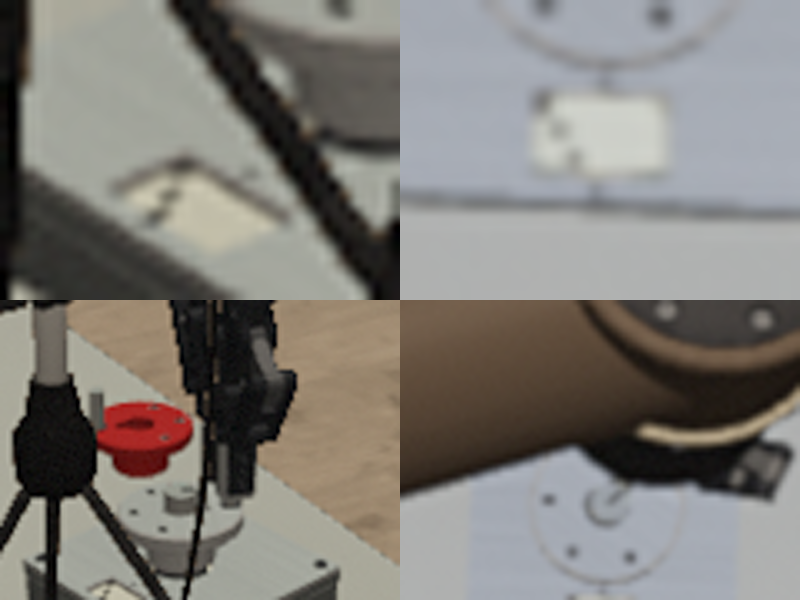

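Three dots show left of the window's middle (middle dot 560,130 against window centre 600,134 in the crop), about 10° short.

```bash
python3 -m crank '[0.8,-0.0001,-0.00607,0,-0.02,0.8,-0.0001,-0.00607,0,-0.02,0.8,-0.0001,-0.00607,0,-0.02,0.8,-0.0001,-0.00607,0,-0.02,0.8,-0.0001,-0.00607,0,-0.02,0.8,-0.0001,-0.00607,0,-0.02,0.8,0,0,0,0,0.8,0,0,0,0,0.8,0,0,0,0]'
python3 - <<'E'
from h import *
def up(n,x,y,w,h):
    s=arm.snapshot(n);c=cv2.cvtColor(s["pixels"][y:y+h,x:x+w],cv2.COLOR_RGB2BGR);return cv2.resize(c,(400,300),interpolation=cv2.INTER_CUBIC)
cv2.imwrite("pics/d5.png",np.vstack([np.hstack([up("scene",305,258,40,30),up("top",332,240,40,30)]),np.hstack([up("scene",320,210,60,45),up("top",332,220,40,30)])]))
E
```

```text
time: 19.42
eef_pos: [554.5, -41.3, 103.7]
orientation: [180.0, -0.0, -15.0]
wrist_force: [0.9, -4.7, 0.9]
opening: 17.3
grasp_force: 2.4
```

View pics/d5.png

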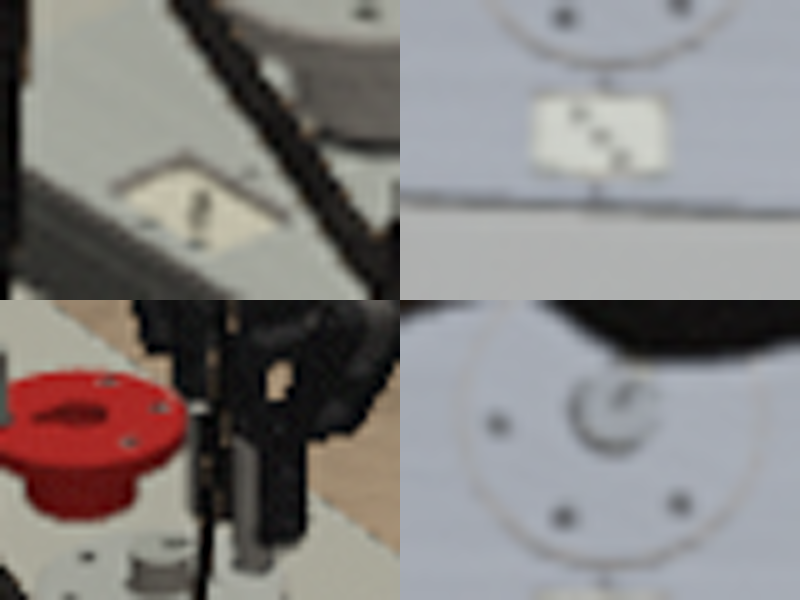

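Middle dot (600,136) is at the window's middle. Now open, lift clear and re-check.

```bash
python3 -m crank '[0.7,0,0.01,0,0,0.7,0,0,0,0,0.7,0,0,0,0,0.7,0,0,0,0,0.7,0,0,-0.05,0,0.7,0,0,-0.1,0,0.7,0,0,-0.2,0,0.7,0,0,-0.25,0,0.7,0,0,-0.25,0,0.7,0,0,-0.25,0,0.7,0,0,-0.2,0,0.7,0,0,0,0,0.7,0,0,0,0]'
python3 - <<'E'
from h import *
def up(n,x,y,w,h):
    s=arm.snapshot(n);c=cv2.cvtColor(s["pixels"][y:y+h,x:x+w],cv2.COLOR_RGB2BGR);return cv2.resize(c,(400,300),interpolation=cv2.INTER_CUBIC)
cv2.imwrite("pics/d6.png",np.hstack([up("scene",300,210,80,60),up("top",332,240,40,30)]))
g=cv2.cvtColor(arm.snapshot("scene")["pixels"],cv2.COLOR_RGB2GRAY)
print([(c,g[254:270,c].tolist()) for c in(336,360)])
E
```

```text
time: 20.7
eef_pos: [554.6, -42.2, 301.7]
orientation: [-179.8, -0.3, -14.9]
wrist_force: [-0.1, 0.9, -0.9]
opening: 25.6
grasp_force: 0.0
[(336, [158, 158, 158, 156, 157, 158, 158, 150, 119, 81, 87, 82, 80, 77, 75, 92]), (360, [161, 162, 164, 157, 134, 86, 72, 83, 126, 157, 160, 159, 158, 160, 157, 159])]
```

View pics/d6.png

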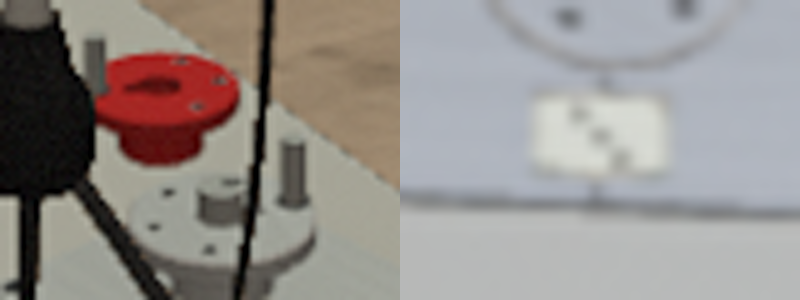

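The plate is down with the shaft end standing out of it (crop 218,200). The three dots are centred (600,136) and the gripper is clear.

```bash
python3 -c "
from workcell import arm;print(arm.finish_job())"
```

```text
the job is handed in; nothing more can be done
None
```

I turned the face plate until it dropped over the key, used it to bring the three dots to the middle of the window, backed the gripper clear and handed the job in at about 21 s; the hand-in call returned no verdict.

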